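# Put the calibration weights back in their seats

### The arm

A 7-joint arm with a two-finger parallel gripper is mounted at the origin on the work surface. World frame = base frame: x ahead of the robot, y to its left, z up, the work surface at z = 0. Lengths are in m, angles in rad, forces in N, time in s.
With the tool pointing down it reaches from about 0.4 to 0.85 m from the base axis. Payload 4.5 kg.
Tool frame: the origin (TCP) lies midway between the tips of the shut fingers; the grasp point (between the pads) lies 19 mm behind it; z points along the fingers, y is the line along which they close (so a half turn about z gives the same grasp; the last joint's range is limited). The gripper opens to 85 mm and grips with 20 to 120 N. Pads are 22 mm wide; open, the fingers measure 114 mm over their backs; the gripper's body (76 mm by 85 mm) begins 54 mm behind the grasp point. The pads swing forward as they close: fully open they stand 13 mm farther back than shut.
Start: joints at [-1.267, 0.689, -0.195, 1.565, 0.157, 0.902, -0.215], TCP at [0.167, 0.602, 0.231] pointing down, gripper open.
Joint ranges: [-3.01, 3.01], [-0.46, 2.08], [-1.47, 1.51], [0.13, 2.56], [-1, 4.14], [0.04, 2.09], [-2.66, 2.66]. Speed limits (rad/s): [2.57, 2.57, 3.14, 3.14, 3.14, 3.14, 3.14].

### API

Orientations are given as a unit quaternion [x, y, z, w].
In Python, from bench import ctrl gives the robot as it stands.
- The arm moves only by the shell command python3 -m crank 'ROWS' [OPENING] [FORCE]. ROWS is JSON, a list of rows, each a list of 4 numbers: the shift along the tool's x, y, z scaled (see below), then the turn about the tool's z scaled (see below). A call has 1 to 5 rows; each row is the pose to reach, as a shift and turn from the pose commanded when the call began, along the tool's axes at that moment; what a row does not reach only later rows make up. The controller multiplies each number of a shift by 20 cm and each number of a turn by 90 degrees. A row lasts 1/8 s, in which the tool goes at most 62.5 mm and 10.7 degrees, less where a joint would pass 70% of its speed; a pose out of reach is approached as far as the arm can. A call with a number of a shift or a turn outside -1 to 1 is refused whole. A call with a gripper value outside its range is refused whole. OPENING is the closure, from -1 (fully open) to 1 (shut), set as the call begins (- or left out, the last holds). The fingers move at their own pace and stop on an object; FORCE is the grip in N (left out, the last holds). Time passes only in rows, so rows that repeat a pose let the fingers close. It gives the time, the measured TCP pose, the force, the opening and the grip force at its end, in the units of the state.
- ctrl.sense(): the state, without advancing time (a new reading comes with each control period).
- ctrl.read_camera(name): name is "scene" or "top"; returns (picture, depth): 480x640x3 uint8, red, green, blue; 480x640 float32, m along the optical axis (not along the pixel's ray), 0 where there is no reading.
- ctrl.calibration(name): a dict with "fx", "fy", "cx", "cy" (pixels), "R" (3x3) and "t" (3): a world point X has camera coordinates R X + t. Camera axes: x right, y down, z forward; pixel columns grow to the right and rows downward; lengths in m; the calibration is good to about 2 mm. A picture is of the moment at which its call begins. calibration takes no time and is no camera call.
- ctrl.hand_in(): hands the job in; it is judged then, once.
The state is a dict: "clock": time; "q": joint angles; "joint_vel": joint speeds; "joint_efforts": joint torques, N m; "tcp_pos": TCP position; "tcp_rot": TCP orientation; "force": force on the tool from outside, world axes, zero at the start; "torque": the same for the moment, N m; "finger_gap": opening from 0.0 (shut) to 1.0 (fully open); "grip_force": force on a finger pad.
Only numpy, scipy, OpenCV 4.12 (cv2) and the standard library are available. Lean on these libraries where they do the work, as an engineer would, in place of code of your own. Each camera call takes 0.05 s, during which the arm holds its last target. There are 200 camera calls.

### The job

The pressure test is over: take the pile of four ring weights off the carrier plate and put each one back in its own round seat, the smallest weight in the smallest seat and so on up to the largest, each lying flat inside the rim. Set them down gently, do not drop any, and leave the pressure gauge where it lies.

Things in the scene. Friction and masses are not known exactly. Their poses are not given: they have to be found in the camera images.
- weight_32: the smallest ring weight: plain bright steel disc 32 mm in diameter, 18 mm thick, with a 14 mm hole through its middle; at the start it is number 1 from the top of the pile of four on the carrier plate (underside about 64 mm above the bench). Origin: centre of its underside; z is its axis, up. Grip it across its outside from above. About 0.09 kg.
- weight_44: the second smallest ring weight: plain bright steel disc 44 mm in diameter, 18 mm thick, with a 14 mm hole through its middle; at the start it is number 2 from the top of the pile of four on the carrier plate (underside about 46 mm above the bench). Origin: centre of its underside; z is its axis, up. Grip it across its outside from above. About 0.19 kg.
- weight_56: the second largest ring weight: plain bright steel disc 56 mm in diameter, 18 mm thick, with a 14 mm hole through its middle; at the start it is number 3 from the top of the pile of four on the carrier plate (underside about 28 mm above the bench). Origin: centre of its underside; z is its axis, up. Grip it across its outside from above. About 0.32 kg.
- weight_68: the largest ring weight: plain bright steel disc 68 mm in diameter, 18 mm thick, with a 14 mm hole through its middle; at the start it is number 4 from the top of the pile of four on the carrier plate (underside about 10 mm above the bench). Origin: centre of its underside; z is its axis, up. Grip it across its outside from above. About 0.49 kg.
- seat_32: the smallest seat, fixed to the bench: round, shallow plastic dish with a black rim and a cork-brown floor, outside diameter 58 mm, recess 50 mm across, so that the 32 mm weight lies in it with 9 mm to spare all round; its floor is 4 mm and its rim 7 mm above the bench. Origin: centre of its underside, at bench height; z up.
- seat_44: the second smallest seat, fixed to the bench: round, shallow plastic dish with a black rim and a cork-brown floor, outside diameter 70 mm, recess 62 mm across, so that the 44 mm weight lies in it with 9 mm to spare all round; its floor is 4 mm and its rim 7 mm above the bench. Origin: centre of its underside, at bench height; z up.
- seat_56: the second largest seat, fixed to the bench: round, shallow plastic dish with a black rim and a cork-brown floor, outside diameter 82 mm, recess 74 mm across, so that the 56 mm weight lies in it with 9 mm to spare all round; its floor is 4 mm and its rim 7 mm above the bench. Origin: centre of its underside, at bench height; z up.
- seat_68: the largest seat, fixed to the bench: round, shallow plastic dish with a black rim and a cork-brown floor, outside diameter 94 mm, recess 86 mm across, so that the 68 mm weight lies in it with 9 mm to spare all round; its floor is 4 mm and its rim 7 mm above the bench. Origin: centre of its underside, at bench height; z up.
- carrier: the carrier plate, fixed to the bench: plain flat aluminium disc, 92 mm in diameter, its top 10 mm above the bench, on which the four weights are piled in order of size, largest at the bottom, each within about 4 mm of the middle of the plate. Origin: centre of its underside, at bench height; z up.
- gauge: a dial pressure gauge lying loose on its back, to be left alone: dark round case 64 mm in diameter and 30 mm high with a white dial on top, and a brass stem that reaches 66 mm from the middle along its -x. Origin: centre of the underside of the case; z up.
Mind the look-alikes: they are no part of the job. Leave any yellow look-alike of the seat_44 alone.

How it is judged:
At the end, for the whole second after the job is handed in: Each of the four weights lies flat (within 0.06 rad) on the floor of the seat of its own size (underside within about 3 mm of the floor's height), its centre within 10.5 mm of the seat's centre, released and at rest; the gauge is within 15 mm of where it lay (horizontal distance between weight_32 and seat_32 below 0.0105 m and z of weight_32 in the frame of seat_32 between 0.001 and 0.0065 m and angle between each of weight_32, weight_44, weight_56, weight_68's own z axis and vertical below 0.06 rad and linear speed of each of weight_32, weight_44, weight_56, weight_68 below 0.01 m/s and horizontal distance between weight_44 and seat_44 below 0.0105 m and z of weight_44 in the frame of seat_44 between 0.001 and 0.0065 m and horizontal distance between weight_56 and seat_56 below 0.0105 m and z of weight_56 in the frame of seat_56 between 0.001 and 0.0065 m and horizontal distance between weight_68 and seat_68 below 0.0105 m and z of weight_68 in the frame of seat_68 between 0.001 and 0.0065 m and distance of gauge from where it was at the start of the episode below 0.015 m); the robot touches nothing.
It fails at once if the smallest weight is dropped: it falls freely faster than 0.6 m/s (about 18 mm of fall) (linear speed of weight_32 above 0.6 m/s and contact force between the fingers and weight_32 below 0.05 N).
It fails at once if the second smallest weight is dropped: it falls freely faster than 0.6 m/s (about 18 mm of fall) (linear speed of weight_44 above 0.6 m/s and contact force between the fingers and weight_44 below 0.05 N).
It fails at once if the second largest weight is dropped: it falls freely faster than 0.6 m/s (about 18 mm of fall) (linear speed of weight_56 above 0.6 m/s and contact force between the fingers and weight_56 below 0.05 N).
It fails at once if the largest weight is dropped: it falls freely faster than 0.6 m/s (about 18 mm of fall) (linear speed of weight_68 above 0.6 m/s and contact force between the fingers and weight_68 below 0.05 N).
It fails at once if the pressure gauge is pushed more than 15 mm (distance of gauge from where it was at the start of the episode above 0.015 m).
It also fails if it takes over 99 s, if anything falls off the work surface, if the arm or the gripper's body presses on something with over 40 N, if the wrist force passes 120 N, or if a joint passes its speed limit or range.

## Working session

There is one attempt and no reset: what is moved stays moved. The work goes in short steps, Python scripts to look and compute and a shell command to move; the robot and the scene stay as the last step left them, time stands still between calls to the robot, and variables do not carry over. Pictures are saved under pics/ and viewed, at most 14 in all, crops included, and the job is handed in when it is done.

```bash
mkdir -p pics; ls; python3 - <<'E'
from bench import ctrl
import cv2,numpy as np
s=ctrl.sense();print(s)
for n in("top","scene"):
    p,d=ctrl.read_camera(n);cv2.imwrite(f"pics/{n}0.png",p[:,:,::-1]);np.save(f"{n}0.npy",d)
    c=ctrl.calibration(n);print(n,{k:np.round(v,4).tolist() for k,v in c.items()})
E
```

```text
pics
{'clock': 0.0, 'q': array([-1.26722894,  0.68999919, -0.19451211,  1.5663983 ,  0.1572826 ,
        0.9024826 , -0.2151067 ]), 'joint_vel': array([ 8.18540705e-04, -2.24469576e-03, -7.98836024e-04, -1.36954295e-03,
       -2.22431862e-04,  1.99266133e-03,  1.89620519e-05]), 'joint_efforts': array([-9.21514184e-04, -5.39628696e+01, -1.26626149e+00, -1.58536595e+01,
        9.26428358e-03,  9.86005616e-03,  9.98874242e-06]), 'tcp_pos': array([0.16643335, 0.60173173, 0.23046005]), 'tcp_rot': array([ 1.34439257e-01,  9.90921382e-01, -9.46417007e-04, -6.57924639e-05]), 'force': array([ 0.91848134,  0.13230305, -0.75676116]), 'torque': array([-0.00164857,  0.00681158, -0.01919431]), 'grip_force': 0.0, 'finger_gap': 0.9989956060263773}
top {'fx': 534.6321, 'fy': 534.6321, 'cx': 323.4492, 'cy': 240.5671, 'R': [[0.0047, -1.0, -0.0004], [-0.9938, -0.0046, -0.1108], [0.1108, 0.0009, -0.9938]], 't': [0.0377, 0.5453, 1.1064]}
scene {'fx': 461.3558, 'fy': 461.3558, 'cx': 317.4122, 'cy': 241.6165, 'R': [[-0.3091, 0.951, 0.0063], [0.6708, 0.2227, -0.7074], [-0.6742, -0.2144, -0.7068]], 't': [0.1147, -0.3284, 1.2796]}
```

View pics/top0.png

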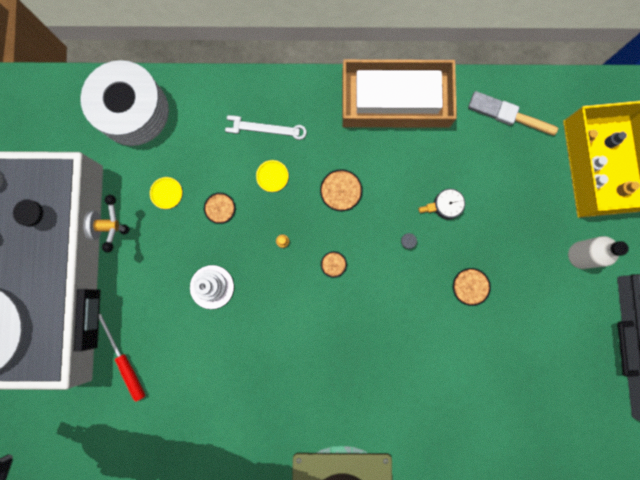

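View pics/scene0.png

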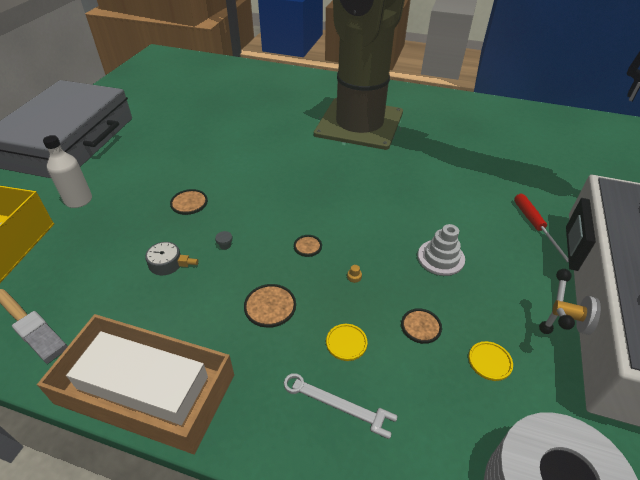

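The top view shows the pile on the carrier at (211,287). Cork seats: (334,264), (220,208), (472,287) and (341,190). The look-alikes are two yellow dishes at (166,193) and (272,176), a brass fitting at (283,241) and a dark knob at (409,241). The gauge is at (450,204), with its stem pointing left. I choose the four black-rimmed cork dishes, sorted by diameter.

```bash
cat > h.py <<'E'
from bench import ctrl
import cv2,numpy as np
def cloud(n,d):
    c=ctrl.calibration(n);v,u=np.indices(d.shape)
    P=np.stack([(u-c["cx"])/c["fx"]*d,(v-c["cy"])/c["fy"]*d,d],-1)
    return (P-c["t"])@c["R"]
def onplane(n,px,z):
    c=ctrl.calibration(n);R=np.array(c["R"]);px=np.atleast_2d(px).astype(float)
    r=np.c_[(px[:,0]-c["cx"])/c["fx"],(px[:,1]-c["cy"])/c["fy"],np.ones(len(px))]@R
    o=-R.T@np.array(c["t"]);return o+r*((z-o[2])/r[:,2])[:,None]
E
python3 - <<'E'
from h import *
for n,seeds,pile in(("top",[(334,264),(220,208),(472,287),(341,190)],(211,287)),("scene",[(308,245),(421,325),(188,201),(270,305)],(446,250))):
    im=cv2.imread(f"pics/{n}0.png");d=np.load(f"{n}0.npy");C=cloud(n,d)
    h=cv2.cvtColor(im,cv2.COLOR_BGR2HSV)
    m=((h[...,0]<20)&(h[...,1]>60)&(h[...,2]>90)).astype(np.uint8)
    nl,l,st,ce=cv2.connectedComponentsWithStats(m)
    for s in seeds:
        w=max([i for i in range(1,nl) if np.hypot(*(ce[i]-s))<12],key=lambda i:st[i,4])
        cn=max(cv2.findContours((l==w).astype(np.uint8),0,1)[0],key=len)[:,0]
        X=onplane(n,cn,.004).astype(np.float32);(a,b),r=cv2.minEnclosingCircle(X[:,:2])
        print(n,s,"bbox mid",((X.max(0)+X.min(0))/2)[:2].round(4),"circ",round(a,4),round(b,4),"D",round(2*r,4),"z",np.median(C[l==w][:,2]).round(4))
    u,v=pile;B=C[v-45:v+45,u-45:u+45].reshape(-1,3)
    for z in(.010,.028,.046,.064,.082):
        Q=B[abs(B[:,2]-z)<.004]
        if len(Q)>4:print(n,"layer",z,len(Q),((Q.max(0)+Q.min(0))/2).round(4),(Q.max(0)-Q.min(0)).round(4)[:2])
    cr=im[v-40:v+40,u-50:u+50];cv2.imwrite(f"pics/{n}_pile.png",cv2.resize(cr,(800,640))[20:620])
a=cv2.imread("pics/top_pile.png");b=cv2.imread("pics/scene_pile.png")
cv2.imwrite("pics/piles.png",cv2.resize(np.hstack([a,b]),(800,300)))
E
```

```text
Traceback (most recent call last):
cv2.error: OpenCV(4.12.0) /io/opencv/modules/imgproc/src/shapedescr.cpp:201: error: (-215:Assertion failed) count >= 0 && (depth == CV_32F || depth == CV_32S) in function 'minEnclosingCircle'
```

```bash
cat > m.py <<'E'
from h import *
for n,seeds,pile in(("top",[(334,264),(220,208),(472,287),(341,190)],(211,287)),("scene",[(308,245),(421,325),(188,201),(270,305)],(446,250))):
    im=cv2.imread(f"pics/{n}0.png");d=np.load(f"{n}0.npy");C=cloud(n,d)
    h=cv2.cvtColor(im,cv2.COLOR_BGR2HSV)
    m=((h[...,0]<20)&(h[...,1]>60)&(h[...,2]>90)).astype(np.uint8)
    nl,l,st,ce=cv2.connectedComponentsWithStats(m)
    for s in seeds:
        w=max([i for i in range(1,nl) if np.hypot(*(ce[i]-s))<12],key=lambda i:st[i,4])
        cn=max(cv2.findContours((l==w).astype(np.uint8),0,1)[0],key=len)[:,0]
        X=onplane(n,cn,.004);(a,b),r=cv2.minEnclosingCircle(np.ascontiguousarray(X[:,:2],dtype=np.float32))
        print(n,s,"bbox mid",((X.max(0)+X.min(0))/2)[:2].round(4),"circ",round(a,4),round(b,4),"D",round(2*r,4),"z",np.median(C[l==w][:,2]).round(4))
    u,v=pile;B=C[v-45:v+45,u-45:u+45].reshape(-1,3)
    for z in(.010,.028,.046,.064,.082):
        Q=B[abs(B[:,2]-z)<.004]
        if len(Q)>4:print(n,"layer",z,len(Q),((Q.max(0)+Q.min(0))/2).round(4),(Q.max(0)-Q.min(0)).round(4)[:2])
    cr=im[v-40:v+40,u-50:u+50];cv2.imwrite(f"pics/{n}_pile.png",cv2.resize(cr,(800,640))[20:620])
a=cv2.imread("pics/top_pile.png");b=cv2.imread("pics/scene_pile.png")
cv2.imwrite("pics/piles.png",cv2.resize(np.hstack([a,b]),(800,300)))
E
python3 m.py
```

```text
top (334, 264) bbox mid [0.4972 0.0183] circ 0.4971 0.0185 D 0.0535 z 0.0039
top (220, 208) bbox mid [0.6189 0.2695] circ 0.6193 0.2689 D 0.0654 z 0.0039
top (472, 287) bbox mid [ 0.4501 -0.2791] circ 0.4505 -0.2786 D 0.0773 z 0.0038
top (341, 190) bbox mid [0.6603 0.0033] circ 0.6608 0.0028 D 0.0893 z 0.004
top layer 0.01 564 [0.4567 0.2881 0.01  ] [0.1566 0.1663]
top layer 0.028 196 [0.4491 0.2808 0.028 ] [0.0654 0.0669]
top layer 0.046 155 [0.4475 0.2818 0.0458] [0.054  0.0549]
top layer 0.064 166 [0.447  0.2758 0.064 ] [0.0409 0.0367]
top layer 0.082 145 [0.4465 0.2832 0.082 ] [0.0282 0.0312]
scene (308, 245) bbox mid [0.4964 0.0198] circ 0.4968 0.0195 D 0.0489 z 0.0044
scene (421, 325) bbox mid [0.6192 0.2701] circ 0.6195 0.2702 D 0.0613 z 0.0044
scene (188, 201) bbox mid [ 0.4499 -0.2779] circ 0.4498 -0.2783 D 0.0735 z 0.0042
scene (270, 305) bbox mid [0.6604 0.0036] circ 0.6603 0.0033 D 0.0853 z 0.0042
scene layer 0.01 469 [0.4526 0.2815 0.01  ] [0.0846 0.0908]
scene layer 0.028 263 [0.4584 0.2822 0.0281] [0.0522 0.0667]
scene layer 0.046 193 [0.4539 0.2829 0.046 ] [0.0447 0.0551]
scene layer 0.064 169 [0.4503 0.2802 0.0639] [0.0393 0.0428]
scene layer 0.082 157 [0.4476 0.285  0.0812] [0.0331 0.0311]
```

View pics/piles.png

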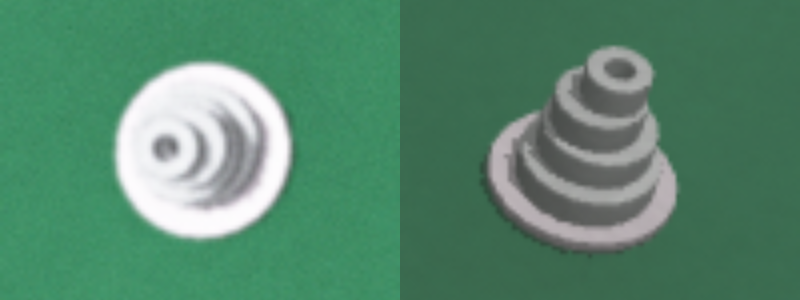

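Both views confirm the choice. Left, top view: the pile's top ring has its hole at about (165,150) in the crop. Right, scene view: four stepped rings on the plate, top hole at (620,68). Sizes and colours match the four cork seats. Now a helper that gives shifts in tool units.

```bash
cat > go.py <<'E'
import sys,numpy as np
from bench import ctrl
from scipy.spatial.transform import Rotation as R
s=ctrl.sense();r=R.from_quat(s["tcp_rot"]);t=np.array([float(a) for a in sys.argv[1:4]])
print("t",round(s["clock"],2),"pos",s["tcp_pos"].round(4),"gap",round(s["finger_gap"],3),"grip",round(s["grip_force"],1),"F",s["force"].round(1),"q",s["q"].round(2))
print("units",(r.inv().apply(t-s["tcp_pos"])/.2).round(3),"toolz",r.as_matrix()[:,2].round(3),"tooly",r.as_matrix()[:,1].round(3))
E
python3 -m crank '[[-0.89,-0.58,0,0],[-0.89,-0.58,0,0],[-0.89,-0.58,0,0],[-0.89,-0.58,0,0],[-0.89,-0.58,0,0]]' -1 40
python3 go.py 0.447 0.284 0.15
```

```text
clock: 0.72
tcp_pos: [0.3091, 0.4409, 0.231]
tcp_rot: [0.137, 0.991, -0.001, 0.0]
force: [-0.2, 0.6, 0.2]
finger_gap: 1.0
grip_force: 0.0
t 0.72 pos [0.3091 0.4409 0.231 ] gap 1.0 grip 0.0 F [-0.2  0.6  0.2] q [-0.91  0.58 -0.22  1.83  0.18  0.76  0.07]
units [-0.876 -0.567  0.407] toolz [ 0.    -0.002 -1.   ] tooly [ 0.271  0.963 -0.002]
```

```bash

python3 -m crank '[[-0.876,-0.567,0.35,0],[-0.876,-0.567,0.35,0],[-0.876,-0.567,0.35,0],[-0.876,-0.567,0.35,0],[-0.876,-0.567,0.35,0]]' -1 40 >/dev/null
python3 go.py 0.447 0.284 0.069
```

```text
t 1.35 pos [0.4466 0.2859 0.1602] gap 1.003 grip 0.0 F [-0.8  0.1  0.3] q [-0.52  0.67 -0.22  1.92  0.25  0.58  0.39]
units [-0.005 -0.008  0.456] toolz [-0.001 -0.001 -1.   ] tooly [ 0.27   0.963 -0.002]
```

```bash

python3 -m crank '[[-0.004,-0.008,0.15,0],[-0.004,-0.008,0.3,0],[-0.004,-0.008,0.4,0],[-0.004,-0.008,0.456,0],[-0.004,-0.008,0.456,0]]' >/dev/null
python3 go.py 0.447 0.284 0.069
python3 -m crank '[[0,0,0,0],[0,0,0,0],[0,0,0,0],[0,0,0,0],[0,0,0,0]]' 1 40 >/dev/null
python3 go.py 0.447 0.284 0.069
python3 -m crank '[[0,0,0,0],[0,0,0,0],[0,0,0,0]]'; python3 go.py 0.447 0.284 0.069
```

```text
t 1.98 pos [0.4452 0.287  0.0698] gap 0.999 grip 0.0 F [ 0.4 -0.   0.3] q [-0.57  0.83 -0.15  1.98  0.31  0.36  0.34]
units [-0.013 -0.012  0.004] toolz [-0.001  0.001 -1.   ] tooly [0.264 0.964 0.   ]
t 2.6 pos [0.4465 0.2855 0.0708] gap 0.347 grip 39.5 F [-0.1 -0.5  5.1] q [-0.57  0.82 -0.15  1.98  0.31  0.36  0.34]
units [-0.005 -0.007  0.009] toolz [ 0.001  0.001 -1.   ] tooly [0.267 0.964 0.001]
clock: 2.98
tcp_pos: [0.4465, 0.2855, 0.0708]
tcp_rot: [0.135, 0.991, 0.0, 0.0]
force: [-0.2, -1.0, 5.1]
finger_gap: 0.343
grip_force: 39.5
t 2.98 pos [0.4465 0.2855 0.0708] gap 0.343 grip 39.5 F [-0.2 -1.   5.1] q [-0.57  0.82 -0.15  1.98  0.31  0.36  0.34]
units [-0.005 -0.007  0.009] toolz [ 0.001  0.001 -1.   ] tooly [0.267 0.964 0.001]
```

```bash

python3 -m crank '[[0,0,0,0],[0,0,-0.02,0],[0,0,-0.02,0]]' 0 >/dev/null
python3 -m crank '[[0,0,0,0],[0,0,0,0],[0,0,0,0],[0,0,0,0],[0,0,0,0]]' 1 40 >/dev/null
python3 go.py 0.447 0.284 0.069
python3 -m crank '[[0,0,-0.1,0],[0,0,-0.2,0],[0,0,-0.3,0],[0,0,-0.4,0],[0,0,-0.4,0]]' >/dev/null; python3 go.py 0.497 0.019 0.14
python3 - <<'E'
from h import *
p,d=ctrl.read_camera("scene");cv2.imwrite("pics/s1.png",cv2.resize(p[150:300,350:550,::-1],(800,600)))
E
```

```text
t 3.98 pos [0.4463 0.2855 0.0744] gap 0.346 grip 39.5 F [ 0.2 -1.1  6.1] q [-0.56  0.82 -0.15  1.97  0.31  0.37  0.34]
units [-0.005 -0.006  0.027] toolz [ 0.  0. -1.] tooly [0.266 0.964 0.   ]
t 4.6 pos [0.4469 0.2859 0.1549] gap 0.336 grip 39.9 F [ 0.8  0.3 -0.8] q [-0.52  0.68 -0.22  1.93  0.26  0.56  0.38]
units [-0.597 -1.219  0.073] toolz [ 0.002  0.002 -1.   ] tooly [0.267 0.964 0.002]
```

View pics/s1.png

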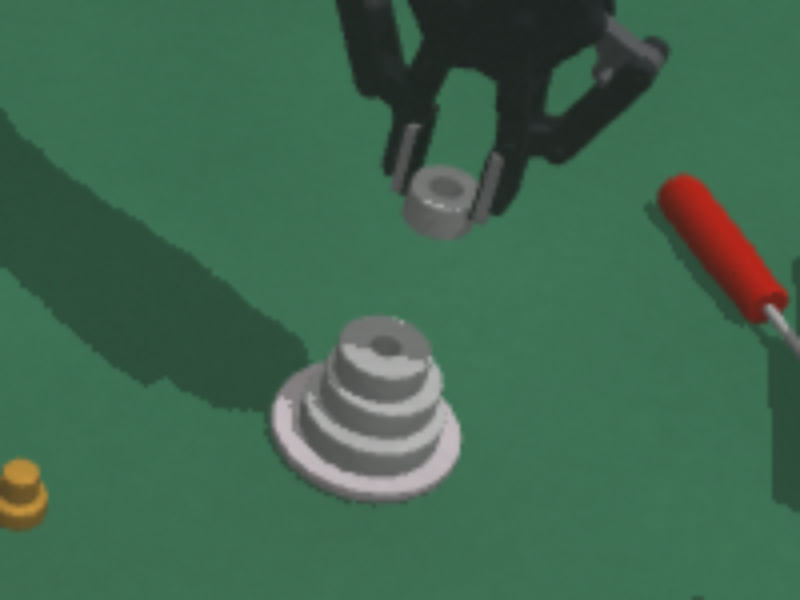

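```bash

python3 -m crank '[[-0.15,-0.3,0,0],[-0.3,-0.6,0,0],[-0.4,-0.85,0,0],[-0.5,-1,0,0],[-0.5,-1,0,0]]' >/dev/null
python3 go.py 0.497 0.019 0.06
python3 -m crank '[[-0.1,-0.22,0.1,0],[-0.1,-0.22,0.2,0],[-0.1,-0.22,0.3,0],[-0.1,-0.22,0.4,0],[-0.1,-0.22,0.4,0]]' >/dev/null
python3 go.py 0.497 0.019 0.0155
```

```text
t 5.28 pos [0.4892 0.0616 0.1528] gap 0.339 grip 40.0 F [ 1.4  0.8 -0.6] q [-0.06  0.66 -0.26  2.03  0.34  0.5   0.73]
units [-0.096 -0.193  0.464] toolz [-0.002 -0.003 -1.   ] tooly [ 0.273  0.962 -0.003]
t 5.9 pos [0.4953 0.0196 0.0724] gap 0.345 grip 40.0 F [ 0.1  0.1 -1.3] q [-0.02  0.8  -0.18  2.07  0.43  0.31  0.75]
units [-0.01  -0.     0.284] toolz [-0.004  0.    -1.   ] tooly [ 0.264  0.964 -0.001]
```

```bash

python3 -m crank '[[-0.01,0,0.1,0],[-0.01,0,0.18,0],[-0.01,0,0.24,0],[-0.01,0,0.27,0],[-0.01,0,0.27,0]]' >/dev/null
python3 go.py 0.497 0.019 0.0145
python3 -m crank '[[0,0,0.01,0],[0,0,0.02,0],[0,0,0.02,0]]' >/dev/null
python3 go.py 0.497 0.019 0.0145
python3 - <<'E'
from h import *
p,d=ctrl.read_camera("scene");cv2.imwrite("pics/s2.png",cv2.resize(p[190:290,250:383,::-1],(800,600)))
E
```

```text
t 6.53 pos [0.4987 0.018  0.02  ] gap 0.342 grip 40.0 F [ 0.2  0.6 -1.2] q [-0.07  0.91 -0.1   2.08  0.46  0.18  0.72]
units [0.01  0.003 0.028] toolz [-0.  0. -1.] tooly [0.266 0.964 0.   ]
t 6.9 pos [0.4988 0.0177 0.0161] gap 0.34 grip 40.0 F [ 0.3 -0.3 -1.1] q [-0.07  0.91 -0.1   2.08  0.46  0.17  0.72]
units [0.01  0.004 0.008] toolz [ 0.  0. -1.] tooly [0.267 0.964 0.   ]
```

View pics/s2.png

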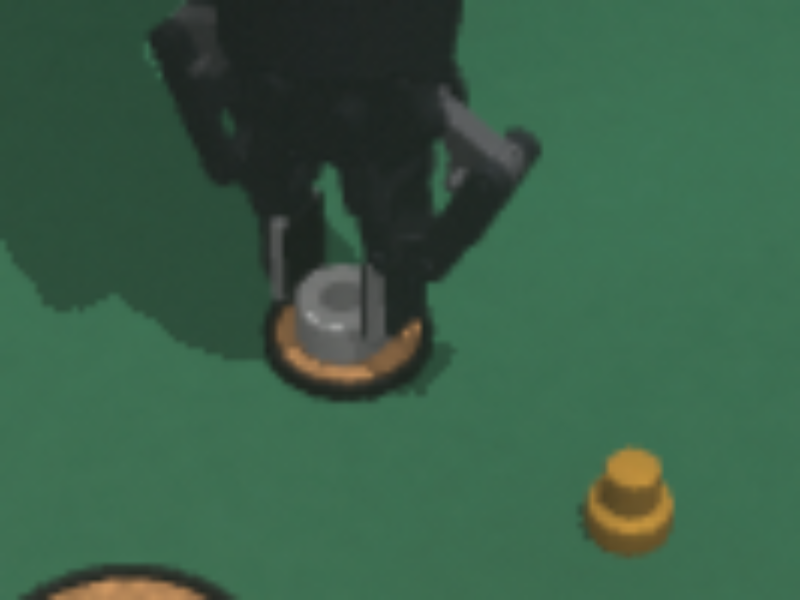

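The ring hangs inside the cork recess at about (345,315) in the crop, just above the floor and centred left to right. I lower it to touch, then release.

```bash

python3 -m crank '[[0.01,0.004,0.005,0],[0.01,0.004,0.01,0],[0.01,0.004,0.012,0],[0.01,0.004,0.012,0]]' >/dev/null
python3 go.py 0.497 0.019 0.0145
python3 -m crank '[[0,0,0,0],[0,0,0,0],[0,0,-0.01,0],[0,0,-0.02,0],[0,0,-0.03,0]]' -0.2 >/dev/null
python3 go.py 0.497 0.019 0.0145
python3 -m crank '[[0,0,-0.15,0],[0,0,-0.3,0],[0,0,-0.5,0],[0,0,-0.5,0],[0,0,-0.5,0]]' -1 >/dev/null
python3 go.py 0.4475 0.28 0.14
cat > look.py <<'E'
from h import *
import sys
tag,ztop,x,y=sys.argv[1],*map(float,sys.argv[2:5])
for n in("top","scene"):
    p,d=ctrl.read_camera(n);cv2.imwrite(f"pics/{n}{tag}.png",p[:,:,::-1]);np.save(f"{n}{tag}.npy",d)
    C=cloud(n,d).reshape(-1,3);Q=C[(abs(C[:,2]-ztop)<.003)&(np.hypot(C[:,0]-x,C[:,1]-y)<.05)]
    (a,b),r=cv2.minEnclosingCircle(np.ascontiguousarray(Q[:,:2],dtype=np.float32))
    print(n,len(Q),"bbox mid",((Q.max(0)+Q.min(0))/2).round(4),"circ",round(a,4),round(b,4),"D",round(2*r,4),"z",np.median(Q[:,2]).round(4))
E
python3 look.py 1 0.022 0.497 0.019
```

```text
t 7.45 pos [0.4967 0.0193 0.0144] gap 0.343 grip 40.9 F [-0.9  0.3  8.4] q [-0.08  0.92 -0.09  2.08  0.46  0.16  0.71]
units [-0.002 -0.001 -0.001] toolz [ 0.  0. -1.] tooly [0.266 0.964 0.   ]
t 8.07 pos [0.4971 0.019  0.0198] gap 0.601 grip 0.0 F [-0.8 -0.2 -0.9] q [-0.07  0.91 -0.1   2.08  0.46  0.17  0.72]
units [ 0.    -0.     0.027] toolz [ 0.  0. -1.] tooly [0.267 0.964 0.   ]
t 8.7 pos [0.4967 0.0188 0.1195] gap 0.995 grip 0.0 F [-0.5 -0.6 -0.5] q [ 0.02  0.72 -0.25  2.04  0.4   0.42  0.77]
units [ 0.586  1.193 -0.103] toolz [-0. -0. -1.] tooly [ 0.267  0.964 -0.   ]Traceback (most recent call last):
  File "look.py", line 8, in <module>
    print(n,len(Q),"bbox mid",((Q.max(0)+Q.min(0))/2).round(4),"circ",round(a,4),round(b,4),"D",round(2*r,4),"z",np.median(Q[:,2]).round(4))
                                ~~~~~^^^
    return umr_maximum(a, axis, None, out, keepdims, initial, where)
ValueError: zero-size array to reduction operation maximum which has no identity
```

```bash
sed -i 's/^    (a,b),r/    if len(Q)<5: print(n,"none"); continue\n    (a,b),r/' look.py
python3 -m crank '[[0.2,0.4,-0.15,0],[0.3,0.6,-0.2,0],[0.3,0.6,-0.2,0],[0.3,0.6,-0.2,0]]' >/dev/null
python3 look.py 1 0.022 0.497 0.019;python3 look.py 1 0.064 0.4475 0.28;python3 look.py 1 0.046 0.4475 0.28
python3 go.py 0.4475 0.28 0.10
```

```text
top 109 bbox mid [0.4971 0.0197 0.0221] circ 0.4977 0.0191 D 0.0314 z 0.0216
scene 125 bbox mid [0.4987 0.02   0.0217] circ 0.4979 0.0193 D 0.0333 z 0.0215
top 95 bbox mid [0.4428 0.2861 0.0639] circ 0.4428 0.2849 D 0.0399 z 0.0632
scene 275 bbox mid [0.4483 0.2803 0.0639] circ 0.4483 0.2805 D 0.0467 z 0.0639
top 70 bbox mid [0.4422 0.2898 0.0455] circ 0.4433 0.2872 D 0.053 z 0.0453
scene 167 bbox mid [0.4542 0.283  0.0461] circ 0.4498 0.2831 D 0.056 z 0.0459
t 9.55 pos [0.4713 0.1488 0.1592] gap 1.0 grip 0.0 F [0.4 0.5 0.6] q [-0.24  0.64 -0.25  2.02  0.31  0.51  0.58]
units [0.291 0.6   0.295] toolz [-0.001 -0.001 -1.   ] tooly [ 0.269  0.963 -0.001]
```

```bash

python3 -m crank '[[0.15,0.3,0.1,0],[0.293,0.6,0.2,0],[0.293,0.6,0.25,0],[0.293,0.6,0.295,0],[0.293,0.6,0.295,0]]' >/dev/null
python3 go.py 0.4475 0.28 0.056
python3 -m crank '[[0,0,0,0],[0,0,0.1,0],[0,0,0.17,0],[0,0,0.22,0],[0,0,0.22,0]]'  >/dev/null
python3 go.py 0.4475 0.28 0.056
```

```text
t 10.18 pos [0.447  0.2789 0.1   ] gap 1.0 grip 0.0 F [ 0.6 -0.2  0.1] q [-0.54  0.77 -0.18  1.97  0.3   0.43  0.35]
units [-0.001  0.007  0.22 ] toolz [-0.001 -0.003 -1.   ] tooly [ 0.269  0.963 -0.003]
t 10.8 pos [0.4464 0.2815 0.0561] gap 1.003 grip 0.0 F [0.2 0.5 0.7] q [-0.57  0.85 -0.14  1.98  0.33  0.33  0.33]
units [-0.007 -0.006  0.001] toolz [-0.001 -0.001 -1.   ] tooly [ 0.267  0.964 -0.001]
```

```bash

python3 -m crank '[[-0.005,-0.005,0,0],[-0.005,-0.005,0,0],[-0.005,-0.005,0,0],[-0.005,-0.005,0,0],[-0.005,-0.005,0,0]]' 1 50 >/dev/null
python3 -m crank '[[0,0,0,0],[0,0,0,0]]' >/dev/null
python3 go.py 0.4475 0.28 0.056
python3 -m crank '[[0,0,-0.1,0],[0,0,-0.2,0],[0,0,-0.3,0],[0,0,-0.4,0],[0,0,-0.4,0]]' >/dev/null; python3 go.py 0.619 0.2697 0.10
python3 - <<'E'
from h import *
p,d=ctrl.read_camera("scene");cv2.imwrite("pics/s3.png",cv2.resize(p[150:300,350:550,::-1],(800,600)))
E
```

```text
t 11.68 pos [0.4476 0.2807 0.0577] gap 0.475 grip 49.4 F [-0.8 -0.9  7.2] q [-0.56  0.85 -0.14  1.98  0.33  0.33  0.33]
units [-0.    -0.003  0.009] toolz [ 0.001  0.    -1.   ] tooly [0.266 0.964 0.   ]
t 12.3 pos [0.4481 0.2812 0.1378] gap 0.475 grip 50.6 F [-0.5  0.1 -2.5] q [-0.52  0.71 -0.21  1.94  0.28  0.51  0.37]
units [-0.839  0.172  0.191] toolz [ 0.002  0.002 -1.   ] tooly [0.267 0.964 0.002]
```

View pics/s3.png

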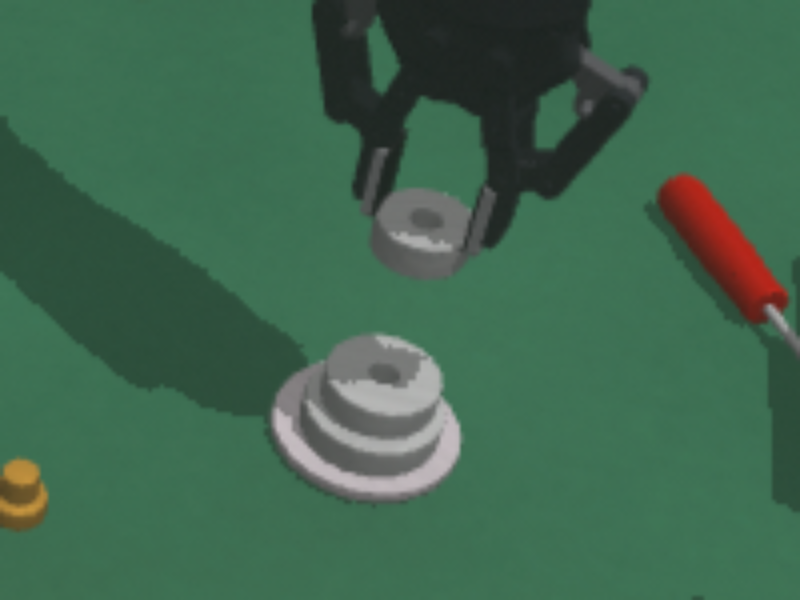

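The 44 mm ring at (425,230) in the crop is held level, and the 56 and 68 mm rings are undisturbed.

```bash

python3 -m crank '[[-0.28,0.06,0,0],[-0.56,0.11,0,0],[-0.838,0.175,0.1,0],[-0.838,0.175,0.2,0],[-0.838,0.175,0.2,0]]' >/dev/null; python3 go.py 0.619 0.2697 0.025
python3 -m crank '[[0,-0.003,0.1,0],[0,-0.003,0.2,0],[0,-0.003,0.3,0],[0,-0.003,0.36,0],[0,-0.003,0.36,0]]' >/dev/null; python3 go.py 0.619 0.2697 0.0155
```

```text
t 12.97 pos [0.6151 0.2687 0.093 ] gap 0.474 grip 51.0 F [-0.5 -0.4 -1.8] q [-0.35  0.93 -0.25  1.51  0.29  0.75  0.58]
units [-0.019  0.012  0.34 ] toolz [-0.007 -0.003 -1.   ] tooly [ 0.266  0.964 -0.005]
t 13.6 pos [0.6173 0.2689 0.0233] gap 0.478 grip 51.0 F [-0.2  0.9 -1.8] q [-0.37  1.02 -0.22  1.52  0.32  0.63  0.56]
units [-0.007  0.006  0.039] toolz [-0.002 -0.001 -1.   ] tooly [ 0.266  0.964 -0.002]
```

```bash

python3 -m crank '[[-0.004,0.005,0.015,0],[-0.004,0.005,0.03,0],[-0.004,0.005,0.035,0],[-0.004,0.005,0.035,0]]' >/dev/null; python3 go.py 0.619 0.2697 0.0155
```

```text
t 14.1 pos [0.6192 0.27   0.0178] gap 0.476 grip 51.0 F [-0.1 -0.7 -2.4] q [-0.37  1.03 -0.22  1.52  0.32  0.63  0.56]
units [ 0.001 -0.002  0.012] toolz [ 0.  0. -1.] tooly [0.267 0.964 0.   ]
```

```bash

python3 -m crank '[[0,0,0.006,0],[0,0,0.012,0],[0,0,0.014,0],[0,0,0.014,0]]' >/dev/null; python3 go.py 0.619 0.2697 0.0155
python3 -m crank '[[0,0,0,0],[0,0,0,0],[0,0,-0.01,0],[0,0,-0.02,0],[0,0,-0.03,0]]' -0.3 >/dev/null
python3 go.py 0.619 0.2697 0.0155
python3 -m crank '[[0,0,-0.15,0],[0,0,-0.3,0],[0.15,0,-0.45,0],[0.4,0,-0.5,0],[0.4,0,-0.5,0]]' -1 >/dev/null
python3 go.py 0.448 0.281 0.08
python3 look.py 2 0.022 0.619 0.2697;python3 look.py 2 0.046 0.448 0.281
```

```text
t 14.6 pos [0.6193 0.27   0.0159] gap 0.471 grip 51.9 F [-1.9 -0.9  6.3] q [-0.37  1.04 -0.22  1.52  0.32  0.62  0.56]
units [ 0.001 -0.002  0.002] toolz [ 0.  0. -1.] tooly [0.267 0.964 0.   ]
t 15.22 pos [0.6192 0.2701 0.0211] gap 0.649 grip 0.0 F [ 0.6 -0.4  0.4] q [-0.37  1.03 -0.22  1.52  0.32  0.63  0.56]
units [ 0.001 -0.002  0.028] toolz [ 0.  0. -1.] tooly [0.266 0.964 0.   ]
t 15.85 pos [0.5377 0.2942 0.1222] gap 1.003 grip 0.0 F [ 0.4 -0.5  0.4] q [-0.44  0.82 -0.24  1.69  0.28  0.67  0.48]
units [ 0.415 -0.181  0.212] toolz [-0.003  0.002 -1.   ] tooly [0.26  0.966 0.001]
top 233 bbox mid [0.6192 0.2692 0.022 ] circ 0.6191 0.2696 D 0.0433 z 0.0218
scene 379 bbox mid [0.6202 0.2706 0.0217] circ 0.6204 0.2706 D 0.0453 z 0.0218
top 41 bbox mid [0.4506 0.2599 0.0459] circ 0.4506 0.2621 D 0.0359 z 0.0451
scene 458 bbox mid [0.4488 0.2831 0.0458] circ 0.4478 0.2828 D 0.0578 z 0.0459
```

```bash

python3 -m crank '[[0.2,-0.09,0,0],[0.41,-0.18,0.1,0],[0.414,-0.184,0.2,0],[0.414,-0.184,0.21,0],[0.414,-0.184,0.21,0]]' >/dev/null; python3 go.py 0.4475 0.2825 0.037
python3 -m crank '[[0,0,0,0],[0,0,0.1,0],[0,0,0.17,0],[0,0,0.215,0],[0,0,0.215,0]]'  >/dev/null
python3 go.py 0.4475 0.2825 0.037
```

```text
t 16.68 pos [0.454  0.2779 0.0789] gap 1.002 grip 0.0 F [-0.2 -0.1  0.3] q [-0.54  0.81 -0.17  1.97  0.33  0.39  0.35]
units [0.038 0.013 0.21 ] toolz [ 0.001  0.    -1.   ] tooly [0.268 0.963 0.001]
t 17.3 pos [0.4522 0.2778 0.0354] gap 1.0 grip 0.0 F [-0.4 -0.5  0.1] q [-0.56  0.89 -0.13  1.98  0.35  0.29  0.33]
units [ 0.029  0.017 -0.008] toolz [-0.001 -0.001 -1.   ] tooly [ 0.266  0.964 -0.001]
```

```bash

python3 -m crank '[[0.028,0.015,-0.01,0],[0.028,0.015,-0.01,0],[0.028,0.015,-0.01,0]]' >/dev/null
python3 go.py 0.4475 0.2825 0.037
python3 -m crank '[[0,0,0,0],[0,0,0,0],[0,0,0,0],[0,0,0,0],[0,0,0,0]]' 1 60 >/dev/null
python3 -m crank '[[0,0,0,0],[0,0,0,0]]' >/dev/null
python3 go.py 0.4475 0.2825 0.037
```

```text
t 17.68 pos [0.4479 0.2826 0.0383] gap 1.004 grip 0.0 F [ 0.2 -0.3 -0.3] q [-0.57  0.88 -0.13  1.98  0.34  0.29  0.32]
units [ 0.002 -0.001  0.006] toolz [ 0.001  0.    -1.   ] tooly [0.266 0.964 0.001]
t 18.55 pos [0.4479 0.2821 0.0388] gap 0.607 grip 60.7 F [-0.3 -1.6  9.6] q [-0.57  0.88 -0.13  1.99  0.34  0.29  0.32]
units [0.003 0.002 0.009] toolz [ 0.001 -0.    -1.   ] tooly [0.267 0.964 0.   ]
```

```bash

python3 -m crank '[[0,0,-0.1,0],[0,0,-0.2,0],[0,0,-0.3,0],[0,0,-0.4,0],[0,0,-0.4,0]]' >/dev/null; python3 go.py 0.45 -0.2785 0.1
python3 - <<'E'
from h import *
p,d=ctrl.read_camera("scene");cv2.imwrite("pics/s4.png",cv2.resize(p[150:300,350:550,::-1],(600,450)))
E
```

```text
t 19.18 pos [0.4484 0.2826 0.1187] gap 0.605 grip 63.5 F [-0.5 -0.2 -3.1] q [-0.53  0.74 -0.2   1.95  0.3   0.47  0.35]
units [-0.756 -2.702  0.089] toolz [ 0.002  0.001 -1.   ] tooly [0.267 0.964 0.002]
```

View pics/s4.png

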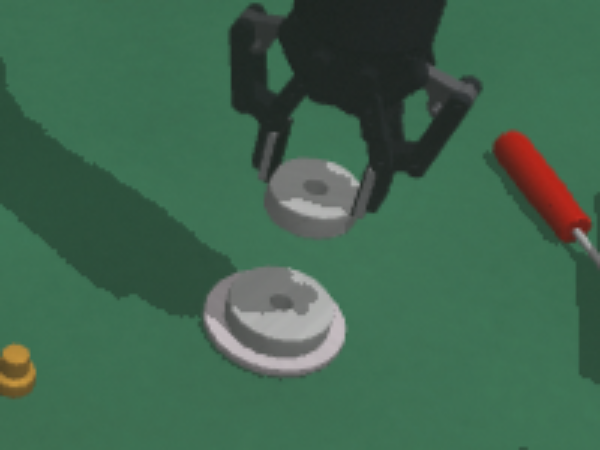

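The 56 mm ring at (315,197) is held level, and the 68 mm ring stays on the plate at (280,305). Next I carry it across.

```bash

python3 -m crank '[[-0.06,-0.25,0,0],[-0.12,-0.5,0,0],[-0.18,-0.7,0,0],[-0.25,-0.9,0,0],[-0.25,-0.9,0,0]]' >/dev/null; python3 go.py 0.45 -0.2785 0.1
python3 -m crank '[[-0.06,-0.25,0,0],[-0.12,-0.5,0,0],[-0.18,-0.7,0,0],[-0.25,-0.9,0,0],[-0.25,-0.9,0,0]]' >/dev/null; python3 go.py 0.45 -0.2785 0.1
```

```text
t 19.85 pos [0.4468 0.0904 0.1167] gap 0.606 grip 63.7 F [ 0.   0.7 -2.8] q [-0.18  0.69 -0.2   2.16  0.41  0.33  0.57]
units [-0.52  -1.769  0.091] toolz [-0.004 -0.004 -1.   ] tooly [ 0.273  0.962 -0.005]
t 20.48 pos [ 0.4476 -0.095   0.1169] gap 0.607 grip 63.9 F [-0.1 -0.3 -3.6] q [ 0.27  0.7  -0.26  2.16  0.52  0.35  0.87]
units [-0.262 -0.879  0.086] toolz [-0.002 -0.002 -1.   ] tooly [ 0.273  0.962 -0.002]
```

```bash

python3 -m crank '[[-0.07,-0.25,0,0],[-0.15,-0.5,0,0],[-0.2,-0.7,0,0],[-0.25,-0.87,0.08,0],[-0.25,-0.87,0.08,0]]' >/dev/null; python3 go.py 0.45 -0.2785 0.025
python3 -m crank '[[0,0,0.1,0],[0,0,0.2,0],[0,0,0.3,0],[0,0,0.36,0],[0,0,0.36,0]]' >/dev/null; python3 go.py 0.45 -0.2785 0.0155
```

```text
t 21.1 pos [ 0.449  -0.2743  0.1   ] gap 0.608 grip 64.1 F [-0.4 -0.1 -2.2] q [ 0.68  0.79 -0.36  1.97  0.56  0.49  1.21]
units [-0.011 -0.018  0.375] toolz [-0.003  0.    -1.   ] tooly [ 0.271  0.963 -0.001]
t 21.73 pos [ 0.4501 -0.2707  0.0291] gap 0.608 grip 64.1 F [-0.7 -0.4 -2.6] q [ 0.6   0.91 -0.24  1.99  0.64  0.32  1.13]
units [-0.01  -0.038  0.068] toolz [-0.001  0.001 -1.   ] tooly [0.265 0.964 0.001]
```

```bash

python3 -m crank '[[-0.01,-0.036,0,0],[-0.01,-0.036,0,0],[-0.01,-0.036,0.025,0],[-0.01,-0.036,0.04,0],[-0.01,-0.036,0.04,0]]' >/dev/null; python3 go.py 0.45 -0.2785 0.015
```

```text
t 22.35 pos [ 0.4499 -0.2796  0.0216] gap 0.609 grip 64.1 F [ 0.4  0.7 -3.6] q [ 0.61  0.92 -0.24  1.98  0.65  0.32  1.14]
units [0.001 0.005 0.033] toolz [-0.001  0.    -1.   ] tooly [0.266 0.964 0.   ]
```

```bash

python3 -m crank '[[0,0.004,0.01,0],[0,0.004,0.02,0],[0,0.004,0.028,0],[0,0.004,0.028,0]]' >/dev/null; python3 go.py 0.45 -0.2785 0.015
python3 -m crank '[[0,0,0.005,0],[0,0,0.009,0],[0,0,0.009,0]]' >/dev/null; python3 go.py 0.45 -0.2785 0.015
```

```text
t 22.85 pos [ 0.4502 -0.279   0.0161] gap 0.604 grip 64.1 F [-0.2  0.3 -3.5] q [ 0.6   0.93 -0.23  1.98  0.66  0.3   1.13]
units [0.002 0.002 0.006] toolz [-0.  0. -1.] tooly [0.266 0.964 0.   ]
t 23.23 pos [ 0.4504 -0.2791  0.0149] gap 0.606 grip 64.9 F [-0.   0.9  3.9] q [ 0.6   0.93 -0.23  1.98  0.66  0.3   1.13]
units [ 0.003  0.002 -0.   ] toolz [ 0. -0. -1.] tooly [ 0.266  0.964 -0.   ]
```

Contact is made, so I release, then go back towards the pile.

```bash

python3 -m crank '[[0,0,0,0],[0,0,0,0],[0,0,-0.01,0],[0,0,-0.02,0],[0,0,-0.03,0]]' -1 >/dev/null
python3 go.py 0.45 -0.2785 0.015
python3 -m crank '[[0,0,-0.15,0],[0,0,-0.3,0],[0.06,0.2,-0.45,0],[0.12,0.5,-0.45,0],[0.12,0.5,-0.45,0]]' >/dev/null
python3 -m crank '[[0.06,0.25,0,0],[0.12,0.5,0,0],[0.2,0.75,0,0],[0.25,0.9,0,0],[0.25,0.9,0,0]]' >/dev/null
python3 go.py 0.4475 0.2825 0.08
python3 look.py 3 0.022 0.45 -0.2785;python3 look.py 3 0.028 0.448 0.2825
```

```text
t 23.85 pos [ 0.4503 -0.2791  0.0206] gap 1.002 grip 0.0 F [ 0.4  0.5 -1.1] q [ 0.61  0.92 -0.24  1.98  0.65  0.31  1.14]
units [0.002 0.002 0.028] toolz [ 0.  0. -1.] tooly [0.267 0.964 0.   ]
t 25.1 pos [0.4538 0.0132 0.1106] gap 1.002 grip 0.0 F [ 1.2 -0.4  0.2] q [ 0.01  0.7  -0.22  2.18  0.49  0.31  0.68]
units [0.383 1.291 0.155] toolz [ 0.     0.001 -1.   ] tooly [0.261 0.965 0.002]
top 401 bbox mid [ 0.4497 -0.2786  0.022 ] circ 0.4499 -0.2783 D 0.0556 z 0.0214
scene 312 bbox mid [ 0.4497 -0.277   0.0218] circ 0.4501 -0.2766 D 0.0575 z 0.0213
top 637 bbox mid [0.4491 0.2807 0.028 ] circ 0.4499 0.2812 D 0.0679 z 0.0274
scene 678 bbox mid [0.4521 0.2821 0.028 ] circ 0.4518 0.2833 D 0.0703 z 0.0279
```

```bash

python3 -m crank '[[0.06,0.25,0,0],[0.12,0.5,0,0],[0.2,0.7,0,0],[0.22,0.8,0,0],[0.22,0.8,0,0]]' >/dev/null;python3 go.py 0.45 0.2815 0.09
python3 -m crank '[[0.1,0.2,0,0],[0.14,0.4,0,0],[0.15,0.49,0,0],[0.15,0.49,0.05,0],[0.15,0.49,0.05,0]]' >/dev/null;python3 go.py 0.45 0.2815 0.06
```

```text
t 25.93 pos [0.4544 0.1764 0.1104] gap 1.001 grip 0.0 F [ 0.1 -0.3  0.2] q [-0.34  0.72 -0.21  2.08  0.38  0.37  0.45]
units [0.161 0.501 0.102] toolz [ 0.001  0.    -1.   ] tooly [0.266 0.964 0.   ]
t 26.55 pos [0.4507 0.275  0.0993] gap 1.0 grip 0.0 F [-1.2 -0.4 -0.4] q [-0.52  0.78 -0.19  1.96  0.33  0.44  0.34]
units [0.012 0.031 0.196] toolz [-0.002 -0.004 -1.   ] tooly [ 0.27   0.963 -0.005]
```

```bash

python3 -m crank '[[0.01,0.01,0,0],[0.01,0.01,0.1,0],[0.01,0.01,0.2,0],[0.01,0.01,0.25,0],[0.01,0.01,0.25,0]]' >/dev/null;python3 go.py 0.45 0.2815 0.018
```

```text
t 27.18 pos [0.4494 0.2808 0.0502] gap 1.0 grip 0.0 F [ 0.5 -0.4 -0.2] q [-0.56  0.86 -0.15  1.98  0.36  0.33  0.31]
units [-0.002  0.005  0.161] toolz [-0.001 -0.001 -1.   ] tooly [ 0.267  0.964 -0.001]
```

```bash

python3 -m crank '[[-0.003,0.003,0.06,0],[-0.003,0.003,0.11,0],[-0.003,0.003,0.155,0],[-0.003,0.003,0.155,0],[-0.003,0.003,0.155,0]]' >/dev/null;python3 go.py 0.45 0.2815 0.018
python3 -m crank '[[0,0,0,0],[0,0,0,0],[0,0,0,0],[0,0,0,0],[0,0,0,0]]' 1 80 >/dev/null
python3 go.py 0.45 0.2815 0.018
python3 -m crank '[[0,0,0,0],[0,0,-0.1,0],[0,0,-0.2,0],[0,0,-0.3,0],[0,0,-0.3,0]]' >/dev/null; python3 go.py 0.6605 0.0033 0.08
python3 - <<'E'
from h import *
p,d=ctrl.read_camera("scene");cv2.imwrite("pics/s5.png",cv2.resize(p[150:300,350:550,::-1],(600,450)))
E
```

```text
t 27.8 pos [0.4504 0.2818 0.0195] gap 1.0 grip 0.0 F [ 0.   0.7 -0.5] q [-0.57  0.92 -0.12  1.98  0.37  0.26  0.29]
units [ 0.002 -0.002  0.008] toolz [ 0.  0. -1.] tooly [0.267 0.964 0.   ]
t 28.43 pos [0.4513 0.2774 0.0277] gap 0.049 grip 40.3 F [-10.  -15.6  75.2] q [-0.57  0.9  -0.12  1.98  0.37  0.28  0.29]
units [0.012 0.018 0.048] toolz [ 0.004 -0.007 -1.   ] tooly [ 0.269  0.963 -0.006]
t 29.05 pos [0.4514 0.2824 0.0809] gap 0.002 grip 0.0 F [0.4 0.  0. ] q [-0.54  0.81 -0.18  1.97  0.34  0.39  0.32]
units [-1.38  -1.066  0.004] toolz [ 0.003  0.002 -1.   ] tooly [0.267 0.964 0.003]
```

View pics/s5.png

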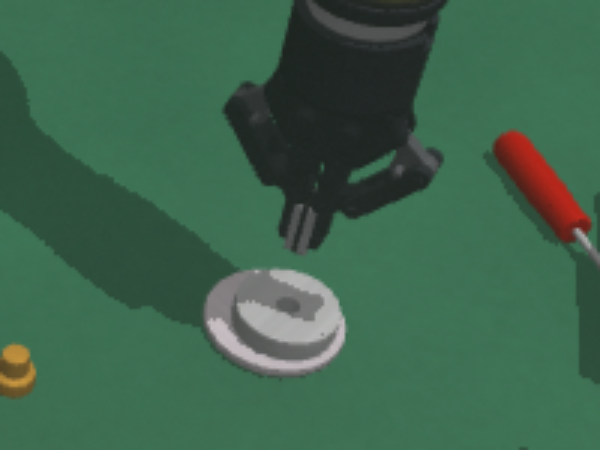

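The closing fingers slipped over the top of the 68 mm ring: wide open, the tips sit higher than I allowed for. The ring still lies on the plate at (288,305), shifted slightly. I measure it again and grip lower.

```bash

python3 -m crank '[[0,0,0,0],[0.2,-0.3,-0.1,0],[0.3,-0.6,-0.1,0],[0.3,-0.6,-0.1,0],[0.3,-0.6,-0.1,0]]' -1 40 >/dev/null
python3 look.py 4 0.028 0.45 0.2825
python3 - <<'E'
from h import *
for n in("top","scene"):
    C=cloud(n,np.load(n+"4.npy")).reshape(-1,3);Q=C[(abs(C[:,2]-.028)<.004)&(np.hypot(C[:,0]-.45,C[:,1]-.282)<.05)]
    print(np.linalg.lstsq(np.c_[Q[:,:2]-Q[:,:2].mean(0),np.ones(len(Q))],Q[:,2],rcond=None)[0].round(4))
E
python3 go.py 0.45 0.2825 0.06
```

```text
top 628 bbox mid [0.4511 0.2848 0.028 ] circ 0.4508 0.2856 D 0.0678 z 0.0275
scene 681 bbox mid [0.4516 0.2871 0.028 ] circ 0.4517 0.286 D 0.0708 z 0.0279
[0.0017 0.0017 0.0274]
[-0.0081  0.0016  0.0278]
t 29.82 pos [0.3621 0.1839 0.0991] gap 1.0 grip 0.0 F [-0.3  0.4 -0. ] q [-0.54  0.7  -0.08  2.33  0.42  0.12  0.3 ]
units [-0.293  0.592  0.197] toolz [ 0.002  0.002 -1.   ] tooly [0.266 0.964 0.002]
```

Flat, centred at (0.451, 0.2855).

```bash

python3 -m crank '[[-0.15,0.3,0,0],[-0.3,0.6,0,0],[-0.3,0.61,0.1,0],[-0.3,0.61,0.15,0],[-0.3,0.61,0.15,0]]' >/dev/null;python3 go.py 0.451 0.2855 0.045
python3 -m crank '[[0,0,0,0],[0,0,0,0]]' >/dev/null;python3 go.py 0.451 0.2855 0.045
```

```text
t 30.45 pos [0.4498 0.2828 0.0685] gap 1.002 grip 0.0 F [-1.   0.2 -1. ] q [-0.54  0.83 -0.18  1.97  0.37  0.38  0.29]
units [-0.002  0.015  0.118] toolz [-0.002 -0.002 -1.   ] tooly [ 0.266  0.964 -0.003]
t 30.7 pos [0.4509 0.2834 0.07  ] gap 1.004 grip 0.0 F [-0.3 -0.5 -0.4] q [-0.54  0.83 -0.18  1.97  0.37  0.38  0.29]
units [0.002 0.01  0.125] toolz [ 0.  0. -1.] tooly [0.267 0.964 0.   ]
```

```bash

python3 -m crank '[[0,0.01,0.1,0],[0,0.01,0.18,0],[0,0.01,0.25,0],[0,0.01,0.25,0],[0,0.01,0.25,0]]' >/dev/null;python3 go.py 0.451 0.2855 0.008
python3 -m crank '[[0,0,0.03,0],[0,0,0.055,0],[0,0,0.055,0],[0,0,0.055,0]]' >/dev/null;python3 go.py 0.451 0.2855 0.008
```

```text
t 31.32 pos [0.4515 0.2857 0.0196] gap 0.999 grip 0.0 F [-0.1  0.3  0.5] q [-0.57  0.92 -0.13  1.97  0.4   0.27  0.27]
units [ 0.002 -0.002  0.058] toolz [ 0.  0. -1.] tooly [0.267 0.964 0.   ]
t 31.82 pos [0.4515 0.2856 0.0085] gap 1.002 grip 0.0 F [-0.7 -0.1  0.3] q [-0.58  0.94 -0.12  1.97  0.4   0.25  0.26]
units [ 0.002 -0.001  0.003] toolz [ 0.  0. -1.] tooly [0.267 0.964 0.   ]
```

```bash

python3 -m crank '[[0,0,0,0],[0,0,0,0],[0,0,0,0]]' -0.4 50 >/dev/null;python3 go.py 0.451 0.2855 0.008
```

```text
t 32.2 pos [0.4516 0.2859 0.0094] gap 0.776 grip 53.5 F [-1.2 -0.2  7.8] q [-0.58  0.94 -0.12  1.97  0.4   0.25  0.26]
units [ 0.003 -0.003  0.007] toolz [ 0.001  0.001 -1.   ] tooly [0.267 0.964 0.001]
```

Gripped. I raise the force a little and lift slowly.

```bash

python3 -m crank '[[0,0,0,0],[0,0,0,0],[0,0,-0.01,0],[0,0,-0.03,0],[0,0,-0.03,0]]' 1 70 >/dev/null;python3 go.py 0.451 0.2855 0.05
python3 -m crank '[[0,0,-0.08,0],[0,0,-0.16,0],[0,0,-0.25,0],[0,0,-0.32,0],[0,0,-0.32,0]]' >/dev/null;python3 go.py 0.6605 0.0033 0.08
python3 - <<'E'
from h import *
p,d=ctrl.read_camera("scene");cv2.imwrite("pics/s6.png",cv2.resize(p[150:300,350:550,::-1],(600,450)))
E
```

```text
t 32.83 pos [0.4514 0.2856 0.0145] gap 0.765 grip 78.3 F [-0.1  0.6 -4. ] q [-0.57  0.93 -0.13  1.97  0.4   0.26  0.26]
units [ 0.002 -0.001 -0.178] toolz [-0.  0. -1.] tooly [0.267 0.964 0.   ]
t 33.45 pos [0.4523 0.2861 0.08  ] gap 0.764 grip 79.4 F [-1.  -0.1 -5.3] q [-0.53  0.81 -0.19  1.96  0.37  0.4   0.29]
units [-1.381 -1.085 -0.   ] toolz [ 0.002  0.002 -1.   ] tooly [0.267 0.964 0.002]
```

View pics/s6.png

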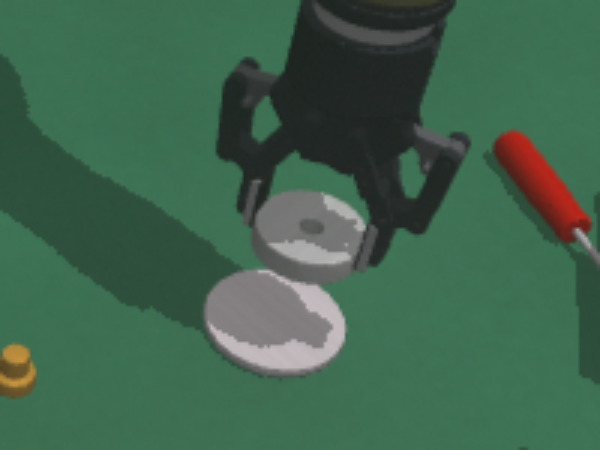

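The 68 mm ring at (312,235) is held level and the plate is empty.

```bash

python3 -m crank '[[-0.2,-0.15,0,0],[-0.4,-0.3,0,0],[-0.6,-0.45,0,0],[-0.75,-0.6,0,0],[-0.75,-0.6,0,0]]' >/dev/null;python3 go.py 0.6605 0.0033 0.08
python3 -m crank '[[-0.2,-0.15,0,0],[-0.4,-0.3,0,0],[-0.58,-0.45,0,0],[-0.62,-0.48,0,0],[-0.62,-0.48,0,0]]' >/dev/null;python3 go.py 0.6605 0.0033 0.04
```

```text
t 34.12 pos [0.5656 0.1233 0.0773] gap 0.767 grip 79.4 F [-0.3 -0.1 -4.4] q [-0.14  0.86 -0.27  1.82  0.43  0.52  0.6 ]
units [-0.621 -0.447 -0.011] toolz [-0.    -0.005 -1.   ] tooly [ 0.275  0.961 -0.005]
t 34.75 pos [0.6572 0.0045 0.0775] gap 0.766 grip 79.5 F [-0.2  0.6 -5.1] q [ 0.1   0.94 -0.35  1.56  0.43  0.72  0.86]
units [-0.018 -0.001  0.187] toolz [-0.002  0.    -1.   ] tooly [ 0.267  0.964 -0.   ]
```

```bash

python3 -m crank '[[-0.003,0,0.07,0],[-0.003,0,0.14,0],[-0.003,0,0.21,0],[-0.003,0,0.26,0],[-0.003,0,0.26,0]]' >/dev/null;python3 go.py 0.6605 0.0033 0.012
python3 -m crank '[[0,0,0,0],[0,0,0.04,0],[0,0,0.06,0],[0,0,0.06,0]]' >/dev/null;python3 go.py 0.6605 0.0033 0.004
```

```text
t 35.38 pos [0.6576 0.0043 0.0252] gap 0.765 grip 79.5 F [-0.3  0.2 -3.6] q [ 0.09  1.01 -0.31  1.57  0.46  0.63  0.84]
units [-0.015 -0.001  0.066] toolz [-0.002 -0.    -1.   ] tooly [ 0.266  0.964 -0.001]
t 35.88 pos [0.6581 0.0042 0.014 ] gap 0.767 grip 79.5 F [ 0.1 -0.4 -4.3] q [ 0.08  1.03 -0.31  1.57  0.47  0.61  0.83]
units [-0.013 -0.001  0.05 ] toolz [-0.001 -0.    -1.   ] tooly [ 0.266  0.964 -0.   ]
```

```bash

python3 -m crank '[[-0.012,0,0.015,0],[-0.012,0,0.03,0],[-0.012,0,0.038,0],[-0.012,0,0.038,0]]' >/dev/null;python3 go.py 0.6605 0.0033 0.004
python3 -m crank '[[0,0,0.004,0],[0,0,0.008,0],[0,0,0.008,0]]' >/dev/null;python3 go.py 0.6605 0.0033 0.0035
python3 - <<'E'
from h import *
p,d=ctrl.read_camera("scene");cv2.imwrite("pics/s7.png",cv2.resize(p[230:350,190:350,::-1],(800,600)))
E
```

```text
t 36.38 pos [0.6606 0.0036 0.0067] gap 0.765 grip 79.5 F [ 0.1 -0.1 -4.1] q [ 0.08  1.04 -0.3   1.57  0.47  0.61  0.83]
units [ 0.    -0.002  0.013] toolz [-0.  0. -1.] tooly [ 0.266  0.964 -0.   ]
t 36.75 pos [0.6608 0.0036 0.0052] gap 0.766 grip 79.5 F [ 0.3 -0.3 -4.3] q [ 0.08  1.05 -0.3   1.57  0.47  0.6   0.83]
units [ 0.001 -0.002  0.009] toolz [-0. -0. -1.] tooly [ 0.267  0.964 -0.   ]
```

View pics/s7.png

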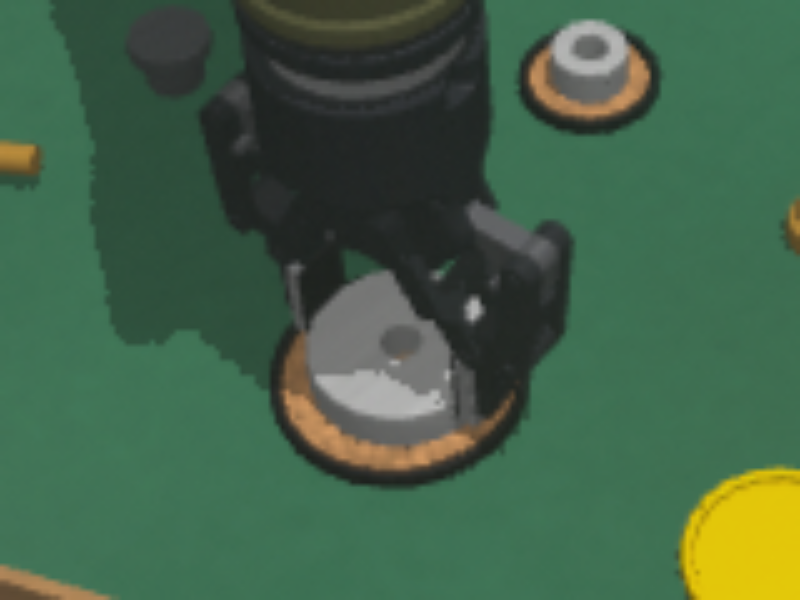

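The ring is inside the recess at about (395,360), near the floor and clear of the rim.

```bash

python3 -m crank '[[0,0,0.004,0],[0,0,0.008,0],[0,0,0.01,0],[0,0,0.01,0]]' >/dev/null;python3 go.py 0.6605 0.0033 0.0035
```

```text
t 37.3 pos [0.6609 0.0036 0.0039] gap 0.767 grip 80.3 F [-2.  -0.5  3.8] q [ 0.08  1.05 -0.3   1.57  0.47  0.6   0.83]
units [ 0.001 -0.002  0.002] toolz [ 0. -0. -1.] tooly [ 0.267  0.964 -0.   ]
```

```bash

python3 -m crank '[[0,0,0,0],[0,0,0,0],[0,0,0,0],[0,0,-0.01,0],[0,0,-0.03,0]]' -1 >/dev/null;python3 go.py 0.6605 0.0033 0.0035
python3 -m crank '[[0,0,-0.1,0],[0,0,-0.25,0],[0,0,-0.4,0],[0.3,0,-0.5,0],[0.5,0.2,-0.5,0]]' >/dev/null
python3 -m crank '[[0.2,0.25,0,0],[0.4,0.5,0,0],[0.6,0.7,0,0],[0.6,0.7,0,0],[0.6,0.7,0,0]]'
for a in "0.6605 0.0033" "0.497 0.019" "0.619 0.2697" "0.45 -0.2785"; do python3 look.py 5 0.022 $a; done
```

```text
t 37.92 pos [0.6608 0.0037 0.0093] gap 1.0 grip 0.0 F [0.  0.2 0.8] q [ 0.08  1.04 -0.31  1.57  0.47  0.61  0.83]
units [ 0.001 -0.002  0.029] toolz [-0.  0. -1.] tooly [0.267 0.964 0.   ]
clock: 39.17
tcp_pos: [0.4973, 0.2356, 0.1103]
tcp_rot: [0.134, 0.991, 0.0, 0.001]
force: [1.0, 0.5, 0.4]
finger_gap: 1.001
grip_force: 0.0
top 588 bbox mid [0.659  0.0039 0.022 ] circ 0.6596 0.0041 D 0.0677 z 0.0216
scene 861 bbox mid [0.6606 0.0056 0.0218] circ 0.6607 0.0052 D 0.069 z 0.0217
top 117 bbox mid [0.4982 0.0196 0.0219] circ 0.4976 0.0189 D 0.0316 z 0.0217
scene 125 bbox mid [0.4984 0.0206 0.0218] circ 0.4984 0.0204 D 0.032 z 0.0218
top 229 bbox mid [0.6193 0.2691 0.0219] circ 0.6196 0.2696 D 0.0435 z 0.0216
scene 382 bbox mid [0.6203 0.2706 0.0219] circ 0.6206 0.2708 D 0.0446 z 0.0217
top 405 bbox mid [ 0.4496 -0.2781  0.022 ] circ 0.4504 -0.2782 D 0.0566 z 0.0215
scene 305 bbox mid [ 0.4509 -0.2773  0.022 ] circ 0.4509 -0.2757 D 0.0583 z 0.0214
```

View pics/scene5.png

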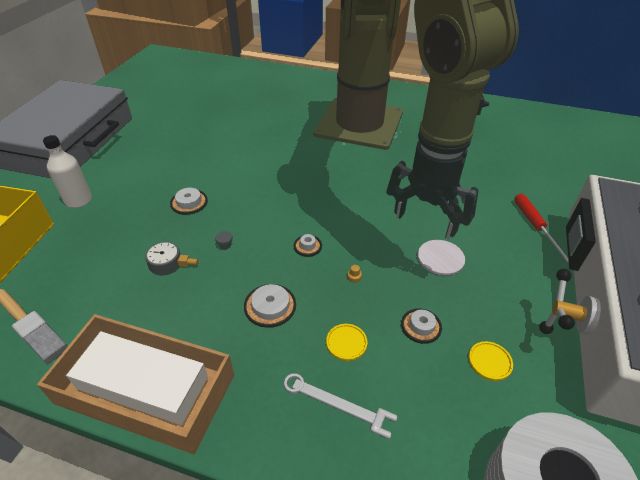

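All four weights lie in their seats at (188,199), (308,243), (270,302) and (422,322). The gauge is unmoved at (163,257) and the arm is clear.

```bash
python3 -c "
from bench import ctrl
print(ctrl.hand_in())"
```

```text
the job is handed in; nothing more can be done
None
```

All four weights are back in their own seats, within about 2 mm of centre and flat to the cameras, the gauge was not moved, and the job was handed in at about 40 s; the gripper slipped off the 68 mm weight once, so I gripped it again lower.

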